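# Arm the decorating wheel and hold its jog button

## Task

Use the control panel of the decorating wheel, with the fingertips only: first tip the black rocker switch over by pressing down its raised, white-marked end, then push the yellow button fully in so that it stays in, and last press the green jog button fully down and finish still holding it down. Keep to that order, never press the red button, and do not push aside or pick up the pink paint bottle, the white mug or the swatch tile.

Things in the scene. Friction and masses are not known exactly. Their poses are not given: they have to be found in the camera images.
- panel: Low grey control panel, 118 x 284 mm, top 34 mm above the table, fixed, yaw within 0.3 rad. Origin: centre of its underside; x points away from the robot, y along its long side, z up. On it in a row along y, 65 mm apart (y = -97.5, -32.5, 32.5, 97.5 mm, x = 0), sit a rocker switch and three push buttons on black plates, in any order.
- rocker_press (a point): White stripe on top of the raised half of the black rocker switch (62 mm long along the panel's x, 32 mm wide), 22 mm beyond the hinge, 9 mm from the end; 59 mm above the table when off, 51 mm when on. The hinge runs along the panel's y; at the start the half away from the robot is raised, the near half level. Pressed straight down with 2 to 5 N it tips level and stays.
- rocker (a joint): Angle in rad: 0 = off (far half raised), 0.36 = on (far half down and level, near half raised).
- yellow_button_top (a point): Centre of the flat top of the yellow round push button, 31 mm across; moves with it. The top stands 57 mm above the table when out and 50 mm when down; the steel collar round it (40 mm across) is 45 mm above the table. Pressing is straight down.
- yellow_button (a joint): Joint value in m: 0 = fully out, 0.007 = fully down. A latching button: it takes about 2.5 N to move and stays where it is left.
- green_button_top (a point): Centre of the flat top of the green round push button, 31 mm across; moves with it. The top stands 57 mm above the table when out and 50 mm when down; the steel collar round it (40 mm across) is 45 mm above the table. Pressing is straight down.
- green_button (a joint): Joint value in m: 0 = fully out, 0.007 = fully down. A spring returns it when let go: 1.4 N to start, 3.7 N when fully down.
- red_button_top (a point): Centre of the flat top of the red round push button, 31 mm across; moves with it. The top stands 57 mm above the table when out and 50 mm when down; the steel collar round it (40 mm across) is 45 mm above the table. Pressing is straight down.
- red_button (a joint): Joint value in m: 0 = fully out, 0.007 = fully down. Spring return, as the green one. Not to be pressed.
- bottle_pink: Loose pink paint bottle with a white cap, 33 mm across, 69 mm tall, to the left of the panel. Origin: centre of its underside.
- cup: Loose white bisque mug, 77 x 104 x 79 mm tall, to the right of the panel. Origin: centre of its underside.
- tile: Loose white swatch tile with blue-green and green stripes, 46 x 58 x 8 mm, lying on the table between the panel and the robot. Origin: centre of its underside.

How it is judged:
By the outcome, as a careful person would: the job done as asked, in the order asked, and still so for the second after the job is handed in, while the arm keeps its last pose, push and grip.
It also fails if it takes over 40 s, if anything falls off the work surface, if the arm or the gripper's body presses on something with over 40 N, if the wrist force passes 120 N, or if a joint passes its speed limit or range.

## Robot

A 6-joint arm with a two-finger parallel gripper is mounted at the origin on the work surface; the furniture and walls round the work are solid. World frame = base frame: x ahead of the robot, y to its left, z up, the work surface at z = 0. Lengths are in m, angles in rad, forces in N, time in s.
With the tool pointing down it reaches from about 0.35 to 0.975 m from the base axis. Payload 4.9 kg.
Tool frame: the origin (TCP) lies at the very end of the fingers, on their centre line; the grasp point (between the pads) lies 19 mm behind it (pinch_z is the distance from the TCP to the grasp point, in m); z points along the fingers, y is the line along which they close (so a half turn about z gives the same grasp; the last joint's range is limited). The gripper opens to 85 mm and grips with 20 to 120 N. Pads are 22 mm wide; open, the fingers measure 114 mm over their backs; the gripper's body (76 mm by 85 mm) begins 54 mm behind the grasp point. The pads swing forward as they close: fully open they stand 13 mm farther back than shut.
Start: joints at [-1.401, 0.053, 1.613, -0, 1.476, -0.119], TCP at [0.178, -0.599, 0.231] pointing down, gripper open.
Joint ranges: [-3.01, 3.01], [-1.01, 2.22], [0.06, 2.58], [-1.02, 4.17], [0.09, 2.62], [-3.14, 3.14]. Speed limits (rad/s): [2.57, 2.57, 3.14, 3.14, 3.14, 3.14].

## Interface

Orientations are given as a unit quaternion [w, x, y, z].
In Python, from plant import * gives the robot as it stands. The module is installed in compiled form; this text tells all that it offers.
- The arm moves only by the tool play_rows, never from a script. Its arguments are lists of equal length, an entry for each row: "linear": the shift along the world's x, y, z in m, a list of three; "turn": the turn about the world's z in degrees. A call has 1 to 8 rows; each row shifts and turns the commanded pose from where the row before left it; what a row does not reach is not made up. A row lasts 1/8 s, in which the tool goes at most 62.5 mm and 10.7 degrees, less where a joint would pass 70% of its speed; a pose out of reach is approached as far as the arm can. A call is refused whole if a number of a shift passes 0.0625 or a number of a turn 10.7, either way. A call with a gripper value outside its range is refused whole. "hand" is the finger opening in m, from 0 to 0.0854, set as the call begins (left out, the last holds). The fingers move at their own pace and stop on an object; the grip force is fixed at half the most. Time passes only in rows, so rows that do not move let the fingers close. It gives the time, the measured TCP pose, the force, the opening and the grip force at its end, in the units of the state.
- state(): the state, without advancing time (a new reading comes with each control period).
- grab_frame(name): name is "scene" or "top"; returns the picture (400x640x3 uint8, red, green, blue); there is no depth.
- camera_info(name): a dict with "camera_matrix" (3x3 intrinsics, pixels), "origin" and "attitude" of the camera in the world. Camera axes: x right, y down, z forward; pixel columns grow to the right and rows downward; lengths in m; the calibration is good to about 2 mm. A picture is of the moment at which its call begins. camera_info takes no time and is no camera call.
- job_done(): hands the job in; it is judged then, once.
Trained networks look in the newest picture that a camera, given by its name, has taken for a name from the list of things; names that differ only in an ending like _2 or _b are one class to them, and where a whole thing is asked for, a point or a joint stands for the part that bears it (a point fixed in the world has none). Each returns a list of dicts, best first, with "p" (0 to 1); they miss things now and then, are a little off and sometimes report something else, mostly with a low value. They report only what shows in the picture. A call takes as long as a camera call.
- trace(camera, thing): "region" (400x640 bool, what is visible of it) and "location" ([column, row] in pixels, amid what is visible of it).
The state is a dict: "time": time; "joint_pos": joint angles; "joint_vel": joint speeds; "joint_efforts": joint torques, N m; "tool_pos": TCP position; "tool_rot": TCP orientation; "contact_force": force on the tool from outside, world axes, zero at the start; "ft_torque": the same for the moment, N m; "gripper_width": opening from 0.0 (shut) to 1.0 (fully open); "grasp_force": force on a finger pad.
Only numpy, scipy, OpenCV 4.12 (cv2) and the standard library are available. Lean on these libraries where they do the work, as an engineer would, in place of code of your own. Each camera call takes 0.05 s, during which the arm holds its last target. There are 200 camera calls.

## Working session

There is one attempt and no reset: what is moved stays moved. The work goes in short steps, Python scripts to look and compute and a tool call to move; the robot and the scene stay as the last step left them, time stands still between calls to the robot, and variables do not carry over. Pictures are saved under pics/ and viewed, at most 10 in all, crops included, and the job is handed in when it is done.

Besides the shell and the picture viewer there is one more tool, called as name(argument=value, ...) on one line, values as JSON. play_rows: Moves the arm, as the interface text tells. Its arguments: {"type":"object","properties":{"linear":{"type":"array","items":{"type":"array","items":{"type":"number"}}},"turn":{"type":"array","items":{"type":"number"}},"hand":{"type":"number"}},"required":["linear","turn"]}

```bash
mkdir -p pics
cat > h.py <<'E'
from plant import *
import numpy as np, cv2
from scipy.spatial.transform import Rotation as R
def cam(n):
    c=camera_info(n); K=np.array(c["camera_matrix"]); o=np.array(c["origin"]); a=np.array(c["attitude"])
    M=a if a.shape==(3,3) else R.from_quat(a[[1,2,3,0]]).as_matrix()
    return K,o,M
def ray(n,px,z):
    K,o,M=cam(n); d=M@np.linalg.solve(K,[px[0],px[1],1.]); return o+d*(z-o[2])/d[2]
def shot(n,f):
    im=grab_frame(n); cv2.imwrite("pics/"+f,im[:,:,::-1]); return im
E
python3 - <<'E'
from h import *
for n in("scene","top"):
    print(n,camera_info(n)); shot(n,n+"0.png")
for n in("scene","top"):
    for t,z in(("yellow_button_top",.057),("green_button_top",.057),("red_button_top",.057),("rocker_press",.059),("panel",.034),("bottle_pink",.04),("cup",.04),("tile",.008)):
        r=trace(n,t)
        for q in r[:2]: print(n,t,round(q["p"],2),np.round(q["location"],1),ray(n,q["location"],z).round(4),q["region"].sum())
s=state();print(s["time"],s["tool_rot"],s["contact_force"],s["tool_pos"])
E
```

```text
scene {'camera_matrix': array([[407.80325969,   0.        , 326.03963251],
       [  0.        , 407.80325969, 205.60783621],
       [  0.        ,   0.        ,   1.        ]]), 'origin': array([0.1024247 , 0.65100165, 0.49090642]), 'attitude': array([ 0.14606461, -0.26387929,  0.82248198, -0.48224085])}
top {'camera_matrix': array([[383.10836613,   0.        , 324.18842414],
       [  0.        , 383.10836613, 201.32687269],
       [  0.        ,   0.        ,   1.        ]]), 'origin': array([0.35589048, 0.03029969, 0.91790206]), 'attitude': array([-0.05578579,  0.71502396, -0.69342437,  0.06921945])}
scene yellow_button_top 0.59 [373.1 183.3] [ 0.5103 -0.1367  0.057 ] 94
scene green_button_top 0.52 [354.1 193.4] [ 0.5196 -0.065   0.057 ] 121
scene red_button_top 0.48 [337.  205.8] [0.5191 0.0062 0.057 ] 133
scene rocker_press 0.89 [313.2 215.2] [0.5348 0.0713 0.059 ] 351
scene panel 0.75 [338.4 228.6] [0.4855 0.0501 0.034 ] 1927
scene cup 0.93 [395.8 165.5] [ 0.5305 -0.3011  0.04  ] 1061
scene tile 0.86 [393.8 228.7] [ 0.409 -0.056  0.008] 354
scene tile 0.35 [336.1 201.8] [ 0.57
[... 164 characters left out ...]
p green_button_top 0.36 [337.4 192. ] [ 0.5329 -0.0136  0.057 ] 126
top red_button_top 0.72 [336.8 194.4] [ 0.5272 -0.0123  0.057 ] 129
top rocker_press 0.72 [312.  185.4] [0.546  0.0452 0.059 ] 367
top panel 0.6 [347.7 207.8] [ 0.5007 -0.0397  0.034 ] 2097
top bottle_pink 0.59 [267.3 184.6] [0.5486 0.15   0.04  ] 205
top bottle_pink 0.41 [308.6 182.5] [0.5569 0.0537 0.04  ] 321
top cup 0.57 [456.9 196.5] [ 0.5349 -0.2958  0.04  ] 1284
top tile 0.93 [353.7 248.6] [ 0.4077 -0.0577  0.008 ] 465
top tile 0.3 [336.4 192.3] [ 0.5421 -0.0137  0.008 ] 152
0.9 [ 4.30674132e-06  9.89590915e-01  1.43909069e-01 -7.68810364e-06] [ 0.29539345 -0.06779389 -0.5034509 ] [ 0.17799172 -0.59910944  0.23132379]
```

View pics/top0.png

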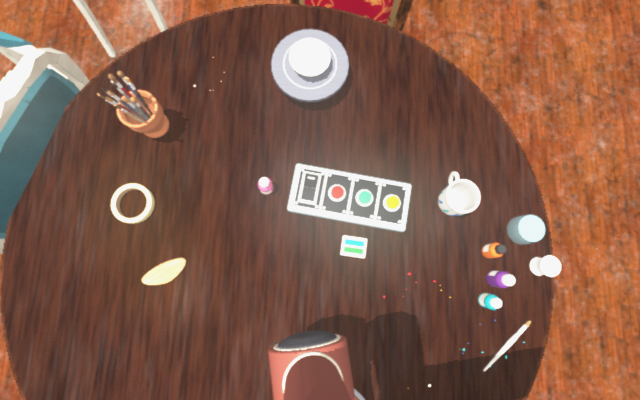

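View pics/scene0.png

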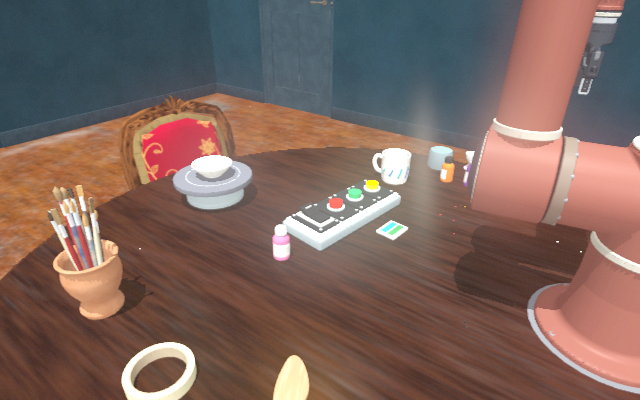

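The top view shows, left to right: rocker at about (310,187), red (337,193), green (364,198), yellow (392,203). Next I'll refine these with colour centroids.

Run:
```python
from h import *
from scipy.optimize import least_squares
C={"yellow":((22,35),(392,203),(373,184)),"green":((65,90),(364,198),(354,194)),"red":((170,8),(337,193),(337,204))}
obs={}
for k,n in enumerate(("top","scene")):
    im=cv2.imread(f"pics/{n}0.png"); h=cv2.cvtColor(im,cv2.COLOR_BGR2HSV)
    for c,v in C.items():
        (a,b),p=v[0],v[1+k]
        H=h[...,0]; m=((H>=a)&(H<=b) if a<b else (H>=a)|(H<=b))&(h[...,1]>110)&(h[...,2]>70)
        yy,xx=np.nonzero(m); s=np.hypot(xx-p[0],yy-p[1])<13
        q=(xx[s].mean(),yy[s].mean()); obs[c,n]=q
        print(n,c,np.round(q,2),s.sum(),np.ptp(xx[s]),np.ptp(yy[s]),ray(n,q,.0555).round(4))
    x,y=((350,198) if k==0 else (340,205))
    crop=im[y-50:y+50,x-66:x+67]; cv2.imwrite(f"pics/{n}c.png",cv2.resize(crop,None,fx=5.8,fy=5.8,interpolation=cv2.INTER_CUBIC))
Y={"yellow":-97.5e-3,"green":-32.5e-3,"red":32.5e-3}
def proj(n,P):
    K,o,M=cam(n); p=K@(M.T@(P-o)); return p[:2]/p[2]
for use in(("top",),("scene",),("top","scene")):
    def f(v):
        r=[]
        for (c,n),q in obs.items():
            if n in use: r+=list(proj(n,np.array([v[0]-np.sin(v[2])*Y[c],v[1]+np.cos(v[2])*Y[c],.0555]))-q)
        return r
    s=least_squares(f,[.52,-.04,0]); v=s.x
    print(use,v.round(4),np.round(s.fun,1))
    for c,y,x in(("y",-.0975,0),("g",-.0325,0),("r",.0325,0),("rockpress",.0975,.022)):
        print(c,(v[0]+np.cos(v[2])*x-np.sin(v[2])*y).round(4),(v[1]+np.sin(v[2])*x+np.cos(v[2])*y).round(4))
print(proj("top",np.array([v[0]+.022*np.cos(v[2])-np.sin(v[2])*.0975,v[1]+.022*np.sin(v[2])+np.cos(v[2])*.0975,.059])))
```

```text
top yellow [392.32 201.94] 109 11 11 [ 0.5141 -0.1403  0.0555]<stdin>:11: RuntimeWarning: Mean of empty slice.
  ret = ret.dtype.type(ret / rcount)
Traceback (most recent call last):
ValueError: zero-size array to reduction operation maximum which has no identity
```

```bash
cat > m.py <<'E'
from h import *
from scipy.optimize import least_squares
C={"yellow":((20,38),(392,203),(373,185)),"green":((60,95),(364,198),(355,194)),"red":((165,10),(337,193),(337,204))}
obs={}
for k,n in enumerate(("top","scene")):
    im=cv2.imread(f"pics/{n}0.png"); h=cv2.cvtColor(im,cv2.COLOR_BGR2HSV)
    x,y=((350,198) if k==0 else (340,205))
    crop=im[y-50:y+50,x-66:x+67]; cv2.imwrite(f"pics/{n}c.png",cv2.resize(crop,None,fx=5.8,fy=5.8,interpolation=cv2.INTER_CUBIC))
    for c,v in C.items():
        (a,b),p=v[0],v[1+k]
        H=h[...,0]; m=((H>=a)&(H<=b) if a<b else (H>=a)|(H<=b))&(h[...,1]>75)&(h[...,2]>90)
        yy,xx=np.nonzero(m); s=np.hypot(xx-p[0],yy-p[1])<12
        if not s.any(): print(n,c,h[p[1],p[0]]); continue
        q=(xx[s].mean(),yy[s].mean()); obs[c,n]=q
        print(n,c,np.round(q,2),s.sum(),np.ptp(xx[s]),np.ptp(yy[s]),ray(n,q,.0555).round(4))
Y={"yellow":-97.5e-3,"green":-32.5e-3,"red":32.5e-3}
def proj(n,P):
    K,o,M=cam(n); p=K@(M.T@(P-o)); return p[:2]/p[2]
for use in(("top",),("scene",),("top","scene")):
    def f(v):
        r=[]
        for (c,n),q in obs.items():
            if n in use: r+=list(proj(n,np.array([v[0]-np.sin(v[2])*Y[c],v[1]+np.cos(v[2])*Y[c],.0555]))-q)
        return r
    s=least_squares(f,[.52,-.04,0]); v=s.x
    print(use,v.round(4),np.round(s.fun,1))
    for c,y,x in(("y",-.0975,0),("g",-.0325,0),("r",.0325,0),("rockpress",.0975,.022)):
        print(c,(v[0]+np.cos(v[2])*x-np.sin(v[2])*y).round(4),(v[1]+np.sin(v[2])*x+np.cos(v[2])*y).round(4))
print([proj(n,np.array([v[0]+.022*np.cos(v[2])-np.sin(v[2])*.0975,v[1]+.022*np.sin(v[2])+np.cos(v[2])*.0975,.059])) for n in ("top","scene")])
E
python3 m.py
```

```text
top yellow [392.36 201.94] 122 11 12 [ 0.5141 -0.1404  0.0555]
top green [364.55 196.98] 103 11 10 [ 0.5236 -0.0763  0.0555]
top red [337.04 191.73] 113 11 11 [ 0.5338 -0.0128  0.0555]
scene yellow [371.71 184.06] 113 13 9 [ 0.5124 -0.1338  0.0555]
scene green [354.45 192.88] 117 13 10 [ 0.5218 -0.0701  0.0555]
scene red [335.55 202.55] 129 13 10 [ 0.5311 -0.0062  0.0555]
('top',) [ 0.5288 -0.0444 -0.153 ] [ 0.2  0.1  0.1 -0.1 -0.2  0. ]
y 0.5139 -0.1408
g 0.5238 -0.0765
r 0.5337 -0.0123
rockpress 0.5654 0.0486
('scene',) [ 0.5264 -0.0379 -0.1417] [ 0.1 -0.1 -0.  -0.  -0.   0.1]
y 0.5126 -0.1345
g 0.5218 -0.0701
r 0.531 -0.0058
rockpress 0.5619 0.0555
('top', 'scene') [ 0.5287 -0.043  -0.149 ] [-0.4 -0.1 -0.5 -0.1 -0.9  0.1  0.5 -1.   0.4 -1.1  0.3 -1.1]
y 0.5142 -0.1394
g 0.5239 -0.0751
r 0.5335 -0.0109
rockpress 0.5649 0.0502
[array([310.10993169, 177.29626866]), array([307.78011317, 206.82764348])]
```

View pics/topc.png

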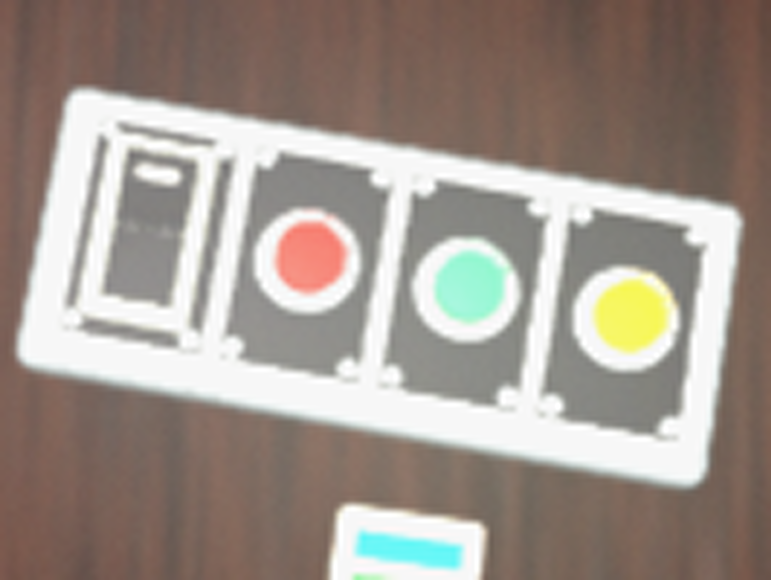

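View pics/scenec.png

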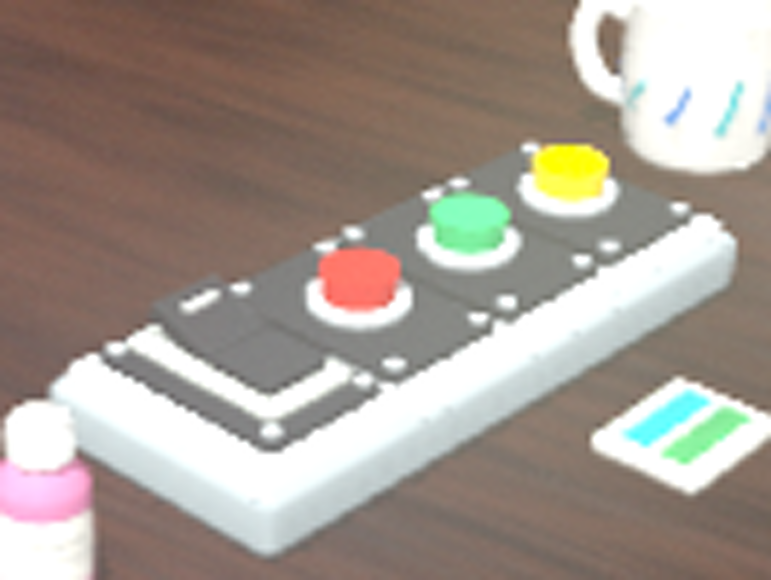

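play_rows(linear=[[0.024, 0.04, 0], [0.024, 0.04, 0], [0.024, 0.04, 0], [0.024, 0.04, 0], [0.024, 0.04, 0], [0.024, 0.04, 0], [0.024, 0.04, 0], [0.024, 0.04, 0]], turn=[-3.1, -3.1, -3.1, -3.1, -3.1, -3.1, -3.1, -3.1], hand=0)

```text
time: 1.9
tool_pos: [0.3706, -0.2778, 0.2316]
tool_rot: [0.0, 0.997, -0.073, 0.0]
contact_force: [0.5, 0.6, -0.7]
gripper_width: 0.0
grasp_force: 0.0
```

play_rows(linear=[[0.024, 0.04, 0], [0.024, 0.04, 0], [0.024, 0.04, 0], [0.024, 0.04, 0], [0.024, 0.04, -0.02], [0.024, 0.04, -0.03], [0.025, 0.04, -0.04], [0.025, 0.048, -0.04]], turn=[0, 0, 0, 0, 0, 0, 0, 0])

```text
time: 2.9
tool_pos: [0.5631, 0.0468, 0.1033]
tool_rot: [0.0, 0.997, -0.072, 0.001]
contact_force: [1.0, -0.9, -0.7]
gripper_width: -0.004
grasp_force: 0.0
```

play_rows(linear=[[0.001, 0.002, -0.02], [0, 0, -0.014], [0, 0, 0]], turn=[0, 0, 0])

```text
time: 3.28
tool_pos: [0.5624, 0.0466, 0.0695]
tool_rot: [0.0, 0.997, -0.073, -0.001]
contact_force: [0.5, -0.4, 0.8]
gripper_width: -0.004
grasp_force: 0.0
```

Run:
```python
from h import *
o=[]
for n,x,y in(("scene",320,200),("top",340,190)):
    im=shot(n,n+"1.png")[y-55:y+45,x-50:x+50,::-1]; o.append(cv2.resize(im,(400,400),interpolation=cv2.INTER_CUBIC))
cv2.imwrite("pics/c1.png",np.hstack(o)); print(state()["contact_force"],state()["tool_pos"])
```

```text
[-0.71268005 -0.44424091 -0.5963312 ] [0.56383038 0.04646776 0.07139174]
```

View pics/c1.png

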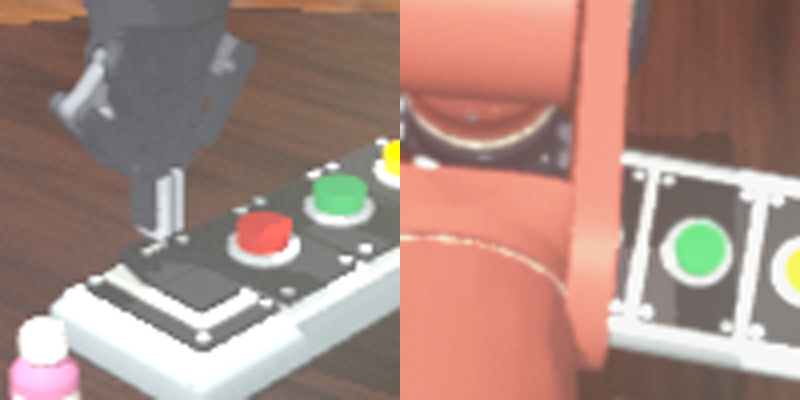

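The scene crop shows the closed fingertips right above the white stripe (tips at about (150,233), stripe at about (150,248)). I'm pressing now.

play_rows(linear=[[0, 0.002, -0.006], [0, 0, -0.004], [0, 0, -0.003], [0, 0, -0.003], [0, 0, -0.002], [0, 0, -0.001], [0, 0, 0]], turn=[0, 0, 0, 0, 0, 0, 0])

```text
time: 4.25
tool_pos: [0.5632, 0.0495, 0.0511]
tool_rot: [-0.0, 0.997, -0.072, -0.0]
contact_force: [1.5, -0.1, 1.2]
gripper_width: 0.001
grasp_force: 0.7
```

play_rows(linear=[[0, 0, -0.001], [0, 0, -0.001], [0, 0, 0]], turn=[0, 0, 0])

```text
time: 4.62
tool_pos: [0.5633, 0.0495, 0.0509]
tool_rot: [0.0, 0.997, -0.072, -0.0]
contact_force: [-4.7, -0.6, 10.7]
gripper_width: -0.003
grasp_force: 5.7
```

play_rows(linear=[[0, 0, 0.01], [0, 0, 0.03], [0, 0, 0.03], [-0.012, -0.047, 0], [-0.012, -0.047, 0], [-0.012, -0.047, 0], [-0.0135, -0.0485, 0], [0, 0, -0.035]], turn=[0, 0, 0, 0, 0, 0, 0, 0])

```text
time: 5.62
tool_pos: [0.5151, -0.1438, 0.0869]
tool_rot: [0.001, 0.997, -0.074, 0.003]
contact_force: [1.0, 0.9, -1.0]
gripper_width: -0.003
grasp_force: 0.0
```

play_rows(linear=[[0, 0, -0.015], [0, 0, 0]], turn=[0, 0])

```text
time: 5.88
tool_pos: [0.5123, -0.1389, 0.0673]
tool_rot: [-0.001, 0.997, -0.072, -0.002]
contact_force: [-0.0, 0.4, -0.3]
gripper_width: -0.005
grasp_force: 0.0
```

Run:
```python
from h import *
x,y=340,200
im=shot("scene","scene2.png")[y-60:y+45,x-70:x+70,::-1]; cv2.imwrite("pics/c2.png",cv2.resize(im,(784,588),interpolation=cv2.INTER_CUBIC))
print(np.mean([ (grab_frame("top"),state()["tool_pos"])[1] for _ in range(4)],0))
```

```text
[ 0.51454893 -0.13973301  0.07020363]
```

View pics/c2.png

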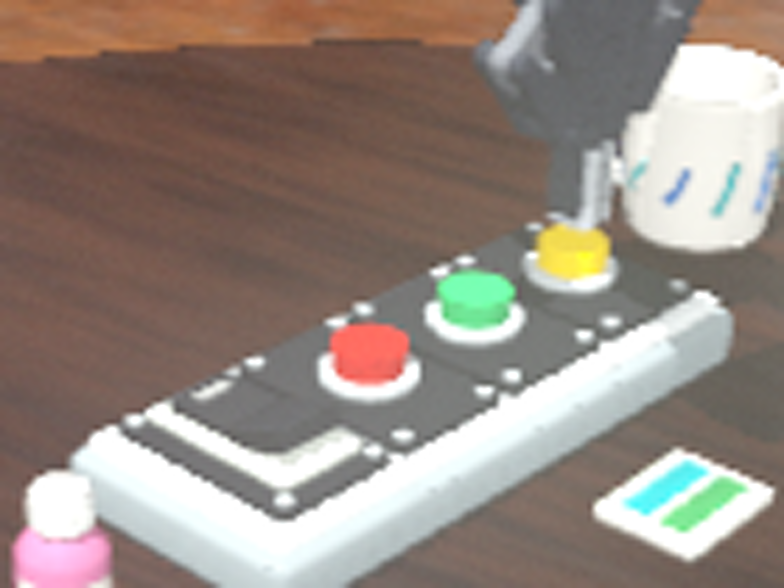

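The picture shows the rocker tipped: the stripe half is down level (about (210,390)) and the near half is up. The fingertips are centred over yellow at about (575,235).

play_rows(linear=[[0, 0, -0.008], [0, 0, -0.004], [0, 0, -0.004], [0, 0, -0.003], [0, 0, -0.002], [0, 0, -0.001], [0, 0, 0]], turn=[0, 0, 0, 0, 0, 0, 0])

```text
time: 7.0
tool_pos: [0.5137, -0.1399, 0.0499]
tool_rot: [-0.0, 0.997, -0.072, -0.001]
contact_force: [-10.1, 4.9, 19.3]
gripper_width: -0.002
grasp_force: 9.6
```

play_rows(linear=[[0, 0, 0.01], [0, 0, 0.02], [0.005, 0.032, 0], [0.005, 0.032, 0], [0, 0, -0.01], [0, 0, 0]], turn=[0, 0, 0, 0, 0, 0])

```text
time: 7.75
tool_pos: [0.5227, -0.0761, 0.0657]
tool_rot: [-0.0, 0.997, -0.072, -0.001]
contact_force: [0.0, 0.4, 0.7]
gripper_width: 0.002
grasp_force: 0.0
```

Run:
```python
from h import *
x,y=340,200
im=shot("scene","scene3.png")[y-60:y+45,x-70:x+70,::-1]; cv2.imwrite("pics/c3.png",cv2.resize(im,(784,588),interpolation=cv2.INTER_CUBIC))
print(np.mean([ (grab_frame("top"),state()["tool_pos"])[1] for _ in range(4)],0))
```

```text
[ 0.52363358 -0.07675893  0.06704253]
```

View pics/c3.png

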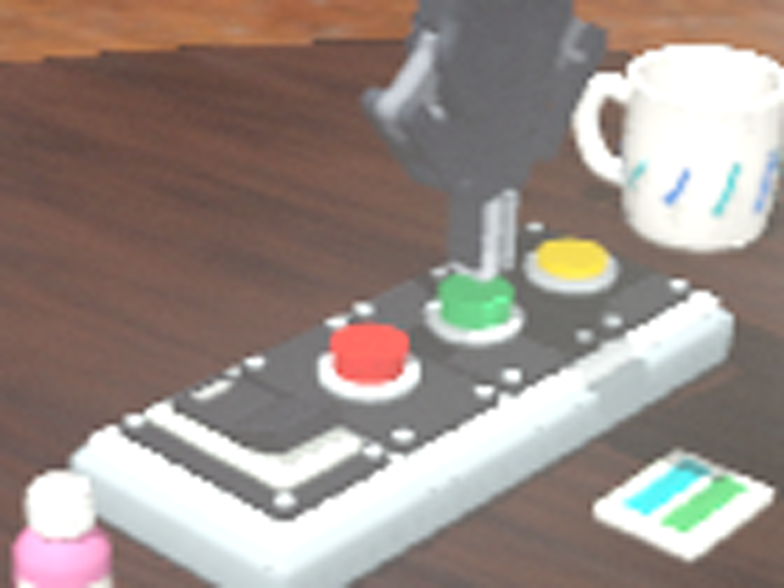

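Yellow stays in (low at (572,260)), the rocker is on, and the fingertips are above green at (478,280). Now I'll press green and hold it.

play_rows(linear=[[0, 0, -0.006], [0, 0, -0.004], [0, 0, -0.003], [0, 0, -0.003], [0, 0, -0.002], [0, 0, -0.001], [0, 0, 0], [0, 0, 0]], turn=[0, 0, 0, 0, 0, 0, 0, 0])

```text
time: 9.0
tool_pos: [0.5236, -0.0762, 0.0499]
tool_rot: [0.0, 0.997, -0.072, -0.001]
contact_force: [-7.5, 1.5, 13.3]
gripper_width: -0.001
grasp_force: 6.5
```

Run:
```python
from h import *
grab_frame("scene"); s=state(); print(s["contact_force"],s["tool_pos"]); print(job_done())
```

```text
[-8.0053883   0.31421701 12.91504391] [ 0.52360927 -0.07616171  0.04983924]
the job is handed in; nothing more can be done
None
```

I tipped the rocker on, latched the yellow button in, and handed the job in at about 9 s with the green button held fully down at about 13 N; the red button, bottle, mug and tile were not touched.

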